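# Stand the fallen canister back in its own row, clearing its place only if it is taken

### The arm

A 6-joint arm with a two-finger parallel gripper is mounted at the origin on the work surface. World frame = base frame: x ahead of the robot, y to its left, z up, the work surface at z = 0. Lengths are in m, angles in rad, forces in N, time in s.
With the tool pointing down it reaches from about 0.35 to 0.975 m from the base axis. Payload 4.9 kg.
Tool frame: the origin (TCP) lies midway between the tips of the shut fingers; the grasp point (between the pads) lies 19 mm behind it (ctrl.hold_point_z is the distance from the TCP to the grasp point, in m); z points along the fingers, y is the line along which they close (so a half turn about z gives the same grasp; the last joint's range is limited). The gripper opens to 85 mm and grips with 20 to 120 N. Pads are 22 mm wide; open, the fingers measure 114 mm over their backs; the gripper's body (76 mm by 85 mm) begins 54 mm behind the grasp point. The pads swing forward as they close: fully open they stand 13 mm farther back than shut.
Start: joints at [1.093, 0.053, 1.613, -0, 1.476, -0.119], TCP at [0.219, 0.585, 0.231] pointing down, gripper open.
Joint ranges: [-3.01, 3.01], [-1.01, 2.22], [0.06, 2.58], [-1.02, 4.17], [0.09, 2.62], [-3.14, 3.14]. Speed limits (rad/s): [2.57, 2.57, 3.14, 3.14, 3.14, 3.14].

### API

Orientations are given as a rotation vector (axis times angle).
In Python, from station import status, viewer, finish_job, ctrl gives the robot as it stands.
- The arm moves only by the shell command python3 -m jog 'ROWS' [FORCE]. ROWS is JSON, a list of rows, each a list of 7 numbers: the turn, a rotation vector about the tool's x, y, z each as a share of 5 degrees, from -1 to 1, then the shift along the tool's x, y, z each as a share of 30 mm, from -1 to 1, then the opening, from -1 (shut) to 1 (fully open). A call has 1 to 5 rows; each row shifts and turns the commanded pose from where the row before left it, along the tool's axes as they then stand; what a row does not reach is not made up. A row lasts 1/8 s, in which the tool goes at most 62.5 mm and 10.7 degrees, less where a joint would pass 70% of its speed; a pose out of reach is approached as far as the arm can. A call with a number of a shift or a turn outside -1 to 1 is refused whole. A call with a gripper value outside its range is refused whole. The fingers move at their own pace and stop on an object; FORCE is the grip in N (left out, the last holds). Time passes only in rows, so rows that do not move let the fingers close. It gives the time, the measured TCP pose, the force, the opening and the grip force at its end, in the units of the state.
- status.get_obs(): the state, without advancing time (a new reading comes with each control period).
- viewer.get_image(name): name is "scene" or "top" or "wrist"; returns a dict with "img" (480x640x3 uint8, red, green, blue), "fovy" (degrees; the focal length in pixels is half the picture's height over the tangent of half this angle, whatever the lens; pixels are square), "cx", "cy" (the principal point, pixels), "distortion" ([k1, k2, p1, p2, k3] as OpenCV has them; the pictures are not rectified), "rvec" (rotation vector, rad) and "tvec" (3), from world to camera coordinates, as OpenCV has them. Camera axes: x right, y down, z forward; pixel columns grow to the right and rows downward; lengths in m; the calibration is good to about 2 mm. A picture is of the moment at which its call begins. There is no depth.
- finish_job(): hands the job in; it is judged then, once.
The state is a dict: "t": time; "q": joint angles; "dq": joint speeds; "effort": joint torques, N m; "tool_pos": TCP position; "tool_rot": TCP orientation; "contact_force": force on the tool from outside, world axes, zero at the start; "wrist_torque": the same for the moment, N m; "opening": finger opening in m; "grip_force": force on a finger pad.
Only numpy, scipy, OpenCV 4.12 (cv2) and the standard library are available. Lean on these libraries where they do the work, as an engineer would, in place of code of your own. Each camera call takes 0.05 s, during which the arm holds its last target. There are 200 camera calls.

### The job

One brass-lidded canister has fallen over: stand it upright, lid up, on the marked place that has no canister in the lane of brass-lidded canisters. If the watch case is lying in that place, first move it, dial up, to lie fully on the green mat; if it is lying in the blue-lid lane instead, leave it alone where it is. Do not drop the canister or the watch case, and leave the other canisters standing where they are and the other tools undisturbed.

Things in the scene. Friction and masses are not known exactly. Their poses are not given: they have to be found in the camera images.
- fallen_can: the fallen canister, lying on its side on the bench: white screw-top canister, 44 mm diameter, 80 mm tall, grey-white body, topmost 19 mm is the brass lid; about 90 g; origin: centre of its bottom face, z axis runs from the bottom to the lid
- brass_tray: wooden lane of the brass-lidded canisters: two stand in it, one place has none. 72 x 244 mm, long along y; origin under its centre, x away from the robot; floor 6 mm above the bench; side rails at x = -32 and 32 mm (8 mm thick, tops 14 mm high, 56 mm between); three places with dark spots at y = -78, 0, 78 mm. Both lanes look alike and may be swapped: only the lids tell
- blue_tray: wooden lane of the blue-lidded canisters: two stand in it, one place has none. 72 x 244 mm, long along y; origin under its centre, x away from the robot; floor 6 mm above the bench; side rails at x = -32 and 32 mm (8 mm thick, tops 14 mm high, 56 mm between); three places with dark spots at y = -78, 0, 78 mm. Both lanes look alike and may be swapped: only the lids tell
- brass_place0 (a point): centre of the marked place at y = -78 mm on the floor of the brass-lid lane (may be occupied or free)
- brass_place1 (a point): centre of the marked place at y = 0 mm on the floor of the brass-lid lane (may be occupied or free)
- brass_place2 (a point): centre of the marked place at y = 78 mm on the floor of the brass-lid lane (may be occupied or free)
- blue_place0 (a point): centre of the marked place at y = -78 mm on the floor of the blue-lid lane (may be occupied or free)
- blue_place1 (a point): centre of the marked place at y = 0 mm on the floor of the blue-lid lane (may be occupied or free)
- blue_place2 (a point): centre of the marked place at y = 78 mm on the floor of the blue-lid lane (may be occupied or free)
- brass_a: standing in its lane: white screw-top canister, 44 mm diameter, 80 mm tall, grey-white body, topmost 19 mm is the brass lid; about 90 g; origin: centre of its bottom face, z axis runs from the bottom to the lid
- brass_b: standing in its lane: white screw-top canister, 44 mm diameter, 80 mm tall, grey-white body, topmost 19 mm is the brass lid; about 90 g; origin: centre of its bottom face, z axis runs from the bottom to the lid
- blue_a: standing in its lane: white screw-top canister, 44 mm diameter, 80 mm tall, grey-white body, topmost 19 mm is the blue lid; about 90 g; origin: centre of its bottom face, z axis runs from the bottom to the lid
- blue_b: standing in its lane: white screw-top canister, 44 mm diameter, 80 mm tall, grey-white body, topmost 19 mm is the blue lid; about 90 g; origin: centre of its bottom face, z axis runs from the bottom to the lid
- watch_case: silver watch case with white dial, 40 mm diameter, 12 mm thick, about 60 g, four short lugs reaching 24.5 mm from the centre along its x axis, a small crown between x and y (at 45 degrees); lies dial up in the canister-free place of one of the two lanes; origin: centre of its underside, z axis up through the dial
- work_mat: round green rubber mat fixed on the bench, 110 mm diameter, 4 mm thick; origin: centre of its underside
- mallet: bystander: wooden mallet lying on the bench, handle 22 mm thick along its x axis from x = -110 mm to the head; head 50 x 90 x 56 mm centred at x = 85 mm; origin on the bench
- punch: bystander: red-handled punch lying on the bench, 150 mm long along its x axis (x = -75 to 74 mm), up to 30 mm wide and 26 mm high; origin on the bench
- buckle_tin: bystander: open round steel tin of buckles, 90 mm diameter, 35 mm high; origin: centre of its underside
Things that resemble listed ones, but are neither listed nor needed, are in the scene too. Leave any red or turquoise look-alike of the blue_b alone.

How it is judged:
At the end, for the whole second after the job is handed in: Fallen canister at rest on the lane floor, lid up (0.08 rad), within 20 mm of the free brass-lane place. Watch case dial up (0.15 rad), at rest: within 36 mm of the mat centre, or, if it began in the blue lane, within 20 mm of its start. Other canisters upright (0.15 rad), moved under 20 mm ((horizontal distance between fallen_can and brass_place0 below 0.02 m or horizontal distance between fallen_can and brass_place1 below 0.02 m or horizontal distance between fallen_can and brass_place2 below 0.02 m) and angle between fallen_can's own z axis and vertical below 0.08 rad and z of fallen_can in the frame of brass_tray below 0.01 m and linear speed of each of fallen_can, watch_case below 0.02 m/s and ((horizontal distance between watch_case and work_mat below 0.036 m and height (world z) of watch_case below 0.01 m) or ((x of watch_case in the frame of blue_tray between -0.05 and 0.05 m and y of watch_case in the frame of blue_tray between -0.13 and 0.13 m) and distance of watch_case from where it was at the start of the episode below 0.02 m)) and angle between each of watch_case, brass_a, brass_b, blue_a, blue_b's own z axis and vertical below 0.15 rad and distance of each of brass_a, brass_b, blue_a, blue_b from where it was at the start of the episode below 0.02 m); the robot touches nothing.
It fails at once if the watch case is moved by more than 20 mm although it lies in the blue-lid lane ((x of watch_case in the frame of blue_tray between -0.05 and 0.05 m and y of watch_case in the frame of blue_tray between -0.13 and 0.13 m) and height (world z) of watch_case below 0.07 m and distance of watch_case from where it was at the start of the episode above 0.02 m).
It fails at once if a standing canister is tipped (0.35 rad) or shifted by more than 30 mm (angle between any of brass_a, brass_b, blue_a, blue_b's own z axis and vertical above 0.35 rad or distance of any of brass_a, brass_b, blue_a, blue_b from where it was at the start of the episode above 0.03 m).
It fails at once if the mallet, punch or buckle tin is shifted by more than 30 mm (distance of any of mallet, punch, buckle_tin from where it was at the start of the episode above 0.03 m).
It fails at once if the canister is let go in the air, its bottom more than 60 mm above the bench (height (world z) of fallen_can above 0.06 m and contact force between fallen_can and the fingers below 0.05 N).
It fails at once if the watch case is let go in the air, more than 40 mm above the bench (height (world z) of watch_case above 0.04 m and contact force between watch_case and the fingers below 0.05 N).
It also fails if it takes over 67 s, if anything falls off the work surface, if the arm or the gripper's body presses on something with over 40 N, if the wrist force passes 120 N, or if a joint passes its speed limit or range.

## Working session

There is one attempt and no reset: what is moved stays moved. The work goes in short steps, Python scripts to look and compute and a shell command to move; the robot and the scene stay as the last step left them, time stands still between calls to the robot, and variables do not carry over. Pictures are saved under pics/ and viewed, at most 10 in all, crops included, and the job is handed in when it is done.

```bash
ls; mkdir -p pics
cat > h.py <<'E'
import numpy as np, cv2, pickle
def cam(n):
    from station import viewer
    return viewer.get_image(n)
def K(d):
    f=240/np.tan(np.radians(d["fovy"])/2); return np.array([[f,0,d["cx"]],[0,f,d["cy"]],[0,0,1.]])
def pt(d,u,v,z):
    p=cv2.undistortPoints(np.array([[[u,v]]],float),K(d),np.array(d["distortion"],float))[0,0]
    R=cv2.Rodrigues(np.array(d["rvec"],float))[0]; t=np.array(d["tvec"],float)
    c=-R.T@t; r=R.T@np.array([p[0],p[1],1]); return c+r*(z-c[2])/r[2]
def px(d,P):
    return cv2.projectPoints(np.array(P,float).reshape(-1,3),np.array(d["rvec"],float),np.array(d["tvec"],float),K(d),np.array(d["distortion"],float))[0][:,0]
E
python3 - <<'E'
from h import *
from station import status
for n in("top","scene"):
    d=cam(n); pickle.dump(d,open(n+".pkl","wb")); cv2.imwrite(f"pics/{n}0.png",d["img"][:,:,::-1]); print(n,d["fovy"],d["rvec"],d["tvec"])
print(status.get_obs())
E
```

```text
pics
top 44.98424945749484 [ 2.13318045 -2.11404742  0.20066298] [0.00989633 0.54652987 1.42021085]
scene 48.26871552667011 [ 1.30890339  2.38292481 -0.77579188] [ 0.24999446 -0.33931464  1.50791981]
{'t': 0.1, 'q': array([ 1.09294466e+00,  5.33223291e-02,  1.61419723e+00,  2.02891332e-05,
        1.47599687e+00, -1.19007835e-01]), 'dq': array([-0.00055164, -0.0002923 , -0.00233308, -0.00146486,  0.00143941,
       -0.0009158 ]), 'effort': array([ 5.92703350e-05, -3.94901526e+01, -3.71362031e+01, -1.06938262e-04,
        3.89369830e-03,  8.40230967e-06]), 'tool_pos': array([0.21922541, 0.58467179, 0.23014222]), 'tool_rot': array([-5.60549512e-01, -3.09058336e+00,  2.87842014e-03]), 'contact_force': array([-0.0666873 , -0.18562969,  0.13721276]), 'wrist_torque': array([-0.0080556 , -0.01481734,  0.00580429]), 'grip_force': 0.0, 'opening': 0.08528784100253264}
```

View pics/top0.png

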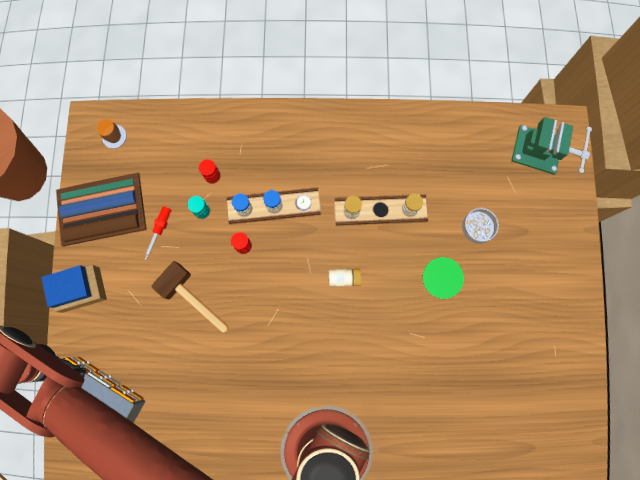

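View pics/scene0.png

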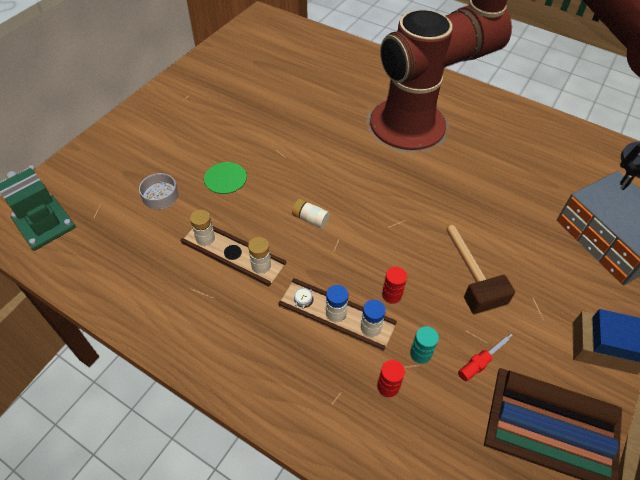

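The top view shows the fallen canister at about (345,277), with its brass lid to the right. It is the only lying canister; the look-alikes are the standing red ones at (208,170) and (240,242) and the turquoise one at (198,207). The watch lies at (304,202) in the blue lane, so I leave it alone. The free brass place is the middle one, the dark spot at (381,209).

Run:
```python
from h import *
from station import ctrl
print({k:getattr(ctrl,k) if not callable(getattr(ctrl,k)) else 'fn' for k in dir(ctrl) if not k.startswith('_')})
d=pickle.load(open("top.pkl","rb")); s=pickle.load(open("scene.pkl","rb"))
for n,u,v,z in [("spot",381,209.5,.006),("can bottom",329.5,277,.022),("can lid",361.5,277.5,.022),("seam",353,277.5,.022),("lidL",353,204,.086),("lidR",414,202,.086),("mat",443.5,278,.004)]:
    print(n,pt(d,u,v,z).round(4))
for n,u,v,z in [("spot",233,252.5,.006),("lid end",298,209,.022),("bottom",324,217,.022),("mat",225,178,.004)]:
    print("s",n,pt(s,u,v,z).round(4))
a=cv2.resize(d["img"][240:310,300:400],(800,560),interpolation=cv2.INTER_CUBIC)
b=cv2.resize(s["img"][180:280,180:330],(600,400),interpolation=cv2.INTER_CUBIC)
c=np.zeros((600,800,3),np.uint8); c[:280,:400]=cv2.resize(a,(400,280)); c[:280,400:]=cv2.resize(d["img"][180:236,330:430],(400,280)); c[290:,:450]=cv2.resize(b,(450,310))
cv2.imwrite("pics/crop1.png",c[:,:,::-1])
```

```text
{'MotionError': 'fn', 'hold_point_z': 0.0187}
spot [ 0.622  -0.1405  0.006 ]
can bottom [ 0.4398 -0.0051  0.022 ]
can lid [ 0.4392 -0.087   0.022 ]
seam [ 0.439  -0.0652  0.022 ]
lidL [ 0.6166 -0.0619  0.086 ]
lidR [ 0.6236 -0.2158  0.086 ]
mat [ 0.441 -0.303  0.004]
s spot [ 0.6216 -0.1358  0.006 ]
s lid end [ 0.4429 -0.0746  0.022 ]
s bottom [ 0.4302 -0.0089  0.022 ]
s mat [ 0.445  -0.2981  0.004 ]
```

View pics/crop1.png

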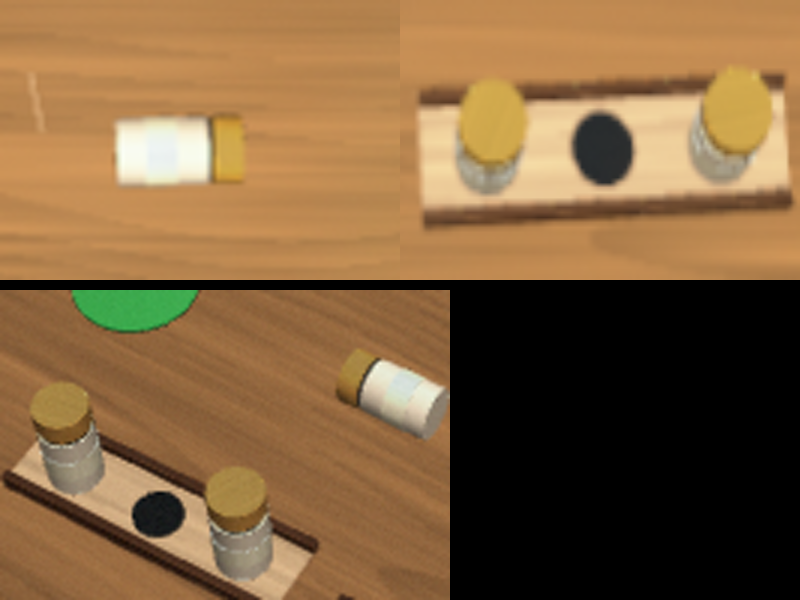

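The crop confirms a single lying canister with its brass lid towards −y. It spans y = −0.005 to −0.086 at x ≈ 0.4395, and its 81 mm length fits the given 80 mm. The free place is at about (0.621, −0.139), midway between the neighbouring lids. The watch stays in the blue lane.

My plan:
1. Grasp with the tool tilted 30° from the lid side.
2. Lift the canister, straighten the tool and yaw by 90°.
3. Pitch 60° forward, so the canister is upright and the fingers close along the lane.

```bash
cat > go.py <<'E'
# go.py x y z yawdeg tiltdeg : needed turn/shift (tool units) from measured pose; y_tool at yaw, tilt about tool y
import sys,numpy as np
from scipy.spatial.transform import Rotation as R
from station import status
x,y,z,a,t=map(float,sys.argv[1:6])
o=status.get_obs(); T=R.from_rotvec(o["tool_rot"]); yv=np.array([np.cos(np.radians(a)),np.sin(np.radians(a)),0]); zv=np.array([0,0,-1.])
G=R.from_matrix(np.c_[np.cross(yv,zv),yv,zv])*R.from_euler("y",t,degrees=True)
print("turn",(np.degrees((T.inv()*G).as_rotvec())/5).round(2),"shift",(T.inv().apply(np.array([x,y,z])-o["tool_pos"])/.03).round(2),"shift in goal frame",(G.inv().apply(np.array([x,y,z])-o["tool_pos"])/.03).round(2))
print("t",o["t"],"q",o["q"].round(2),"pos",o["tool_pos"].round(4),"F",o["contact_force"].round(1),"open",round(o["opening"],4),"grip",o["grip_force"])
E
r='[0,0,0,-0.8,-0.97,0,1]'
python3 -m jog '[[0,0,0,-0.8,-0.97,0,1],[0,0,0,-0.8,-0.97,0,1],[0,0,0,-0.8,-0.97,0,1],[0,0,0,-0.8,-0.97,0,1],[0,0,0,-0.8,-0.97,0,1]]'
python3 -m jog '[[0,0,0,-0.8,-0.97,0,1],[0,0,0,-0.8,-0.97,0,1],[0,0,0,-0.8,-0.97,0,1],[0,0,0,-0.8,-0.97,0,1],[0,0,0,-0.8,-0.97,0,1]]'
python3 -m jog '[[0,0,0,-0.8,-0.97,0,1],[0,0,0,-0.8,-0.97,0,1],[0,0,0,-0.8,-0.97,0,1],[0,0,0,-0.8,-0.97,0,1],[0,0,0,-0.8,-0.97,0,1]]'
python3 go.py 0.44 -0.06 0.2 0 0
```

```text
t: 0.72
tool_pos: [0.2808, 0.4054, 0.2307]
tool_rot: [-0.56, -3.091, 0.001]
contact_force: [-0.4, -0.6, 1.3]
opening: 0.0853
grip_force: 0.0
t: 1.35
tool_pos: [0.342, 0.2272, 0.2309]
tool_rot: [-0.56, -3.091, 0.0]
contact_force: [1.1, -0.1, -0.8]
opening: 0.085
grip_force: 0.0
t: 1.98
tool_pos: [0.4032, 0.0489, 0.2309]
tool_rot: [-0.561, -3.091, -0.0]
contact_force: [0.3, 0.4, 0.6]
opening: 0.0856
grip_force: 0.0
turn [-0.   -0.   13.89] shift [-2.42 -2.97  1.03] shift in goal frame [-3.63  1.23  1.03]
t 1.975 q [-0.06 -0.51  2.09  0.    1.57 -1.28] pos [0.4032 0.0489 0.2309] F [0.3 0.4 0.6] open 0.0856 grip 0.0
```

```bash
python3 -m jog '[[0,0,0,-0.8,-0.99,0.3,1],[0,0,0,-0.8,-0.99,0.3,1],[0,0,0,-0.8,-0.99,0.3,1],[0,0,0.99,0,0,0,1],[0,0,0.99,0,0,0,1]]' >/dev/null
python3 -m jog '[[0,0,0.99,0,0,0,1],[0,0,0.99,0,0,0,1],[0,0,0.99,0,0,0,1],[0,0,0.99,0,0,0,1],[0,0,0.99,0,0,0,1]]' >/dev/null
python3 -m jog '[[0,0,0.99,0,0,0,1],[0,0,0.99,0,0,0,1],[0,0,0.99,0,0,0,1],[0,0,0.99,0,0,0,1],[0,0,0.99,0,0,0,1]]' >/dev/null
python3 -m jog '[[0,0,0.99,0,0,0,1],[0,0,0.99,0,0,0,1],[0,1,0,0,0,0,1],[0,1,0,0,0,0,1],[0,1,0,0,0,0,1]]' >/dev/null
python3 -m jog '[[0,1,0,0,0,0,1],[0,1,0,0,0,0,1],[0,1,0,0,0,0,1],[0,0,0,0,0,0,1]]'
python3 go.py 0.4395 -0.043 0.1 0 30
python3 - <<'E'
from h import *
d=cam("wrist"); pickle.dump(d,open("w1.pkl","wb"))
g=d["img"][:,:,::-1].copy()
for q,c in(((.4395,-.005,.022),(0,0,255)),((.4395,-.086,.022),(0,255,0)),((.4395,-.046,.044),(255,0,0))):
    u=px(d,q)[0]; print(u); cv2.circle(g,tuple(int(round(a)) for a in u),4,c,1)
cv2.imwrite("pics/w1.png",g)
E
```

```text
t: 4.97
tool_pos: [0.4389, -0.0592, 0.2031]
tool_rot: [-1.926, -1.926, -0.514]
contact_force: [0.4, 1.5, -0.2]
opening: 0.0853
grip_force: 0.0
turn [-0.03 -0.01 -0.01] shift [-1.25  0.03  3.25] shift in goal frame [-1.25  0.02  3.25]
t 4.975 q [-0.58 -0.25  2.    0.43  1.68 -0.6 ] pos [ 0.4389 -0.0592  0.2031] F [ 0.4  1.5 -0.2] open 0.0853 grip 0.0
[318.7256541  256.30218584]
[318.76155515 336.46082231]
[318.67291336 294.87812794]
```

View pics/w1.png

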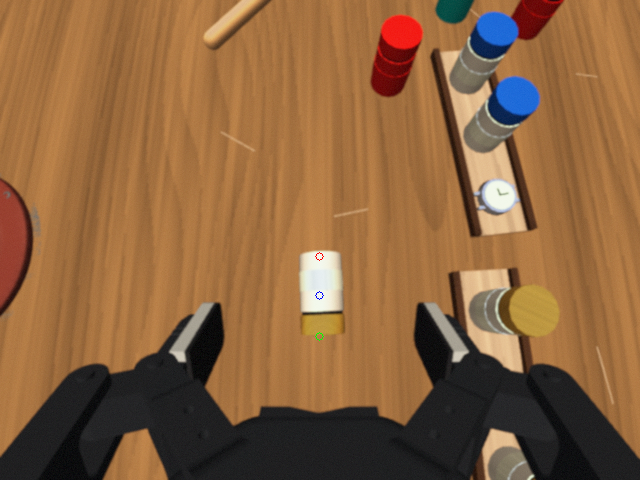

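The wrist view shows the canister centred between the fingers at col 321, rows 250–335, which matches the projection to within about 2 mm.

```bash
python3 -m jog '[[0,0,0,-0.88,0.02,0,1],[0,0,0,-0.88,0.02,0,1],[0,0,0,-0.88,0.02,0,1],[0,0,0,0,0,0.9,1],[0,0,0,0,0,0.9,1]]' >/dev/null
python3 -m jog '[[0,0,0,0,0,0.9,1],[0,0,0,0,0,0.9,1],[0,0,0,0,0,0.9,1],[0,0,0,0,0,0.5,1],[0,0,0,0,0,0,1]]'
python3 go.py 0.4405 -0.039 0.010 0 30
```

```text
t: 6.28
tool_pos: [0.4406, -0.0514, 0.0343]
tool_rot: [-1.922, -1.929, -0.514]
contact_force: [0.3, -0.8, -0.2]
opening: 0.0854
grip_force: 0.0
turn [-0.04 -0.    0.03] shift [-0.05 -0.    0.91] shift in goal frame [-0.05 -0.    0.91]
t 6.275 q [-0.56 -0.01  2.11  0.44  1.37 -0.73] pos [ 0.4406 -0.0514  0.0343] F [ 0.3 -0.8 -0.2] open 0.0854 grip 0.0
```

```bash
python3 -m jog '[[0,0,0,0,0,0.45,1],[0,0,0,0,0,0.45,1],[0,0,0,0,0,0,-1],[0,0,0,0,0,0,-1],[0,0,0,0,0,0,-1]]' 50
python3 -m jog '[[0,0,0,0,0,0,-1],[0,0,0,0,0,0,-1],[0,0,0,0,0,0,-1],[0,0,0,0,0,0,-1],[0,0,0,0,0,0,-1]]' 50
```

```text
t: 6.9
tool_pos: [0.4419, -0.0393, 0.0121]
tool_rot: [-1.925, -1.93, -0.516]
contact_force: [0.3, -0.2, 0.4]
opening: 0.0426
grip_force: 50.3
t: 7.52
tool_pos: [0.4419, -0.0393, 0.012]
tool_rot: [-1.925, -1.93, -0.516]
contact_force: [-0.2, -3.4, 4.8]
opening: 0.0426
grip_force: 50.6
```

```bash
python3 -m jog '[[0,0,0,0.2,0,-0.35,-1],[0,0,0,0.4,0,-0.69,-1],[0,0,0,0.4,0,-0.69,-1],[0,0,0,0.4,0,-0.69,-1],[0,0,0,0.4,0,-0.69,-1]]'
python3 -m jog '[[0,0,0,0.4,0,-0.69,-1],[0,0,0,0.4,0,-0.69,-1],[0,0,0,0.4,0,-0.69,-1],[0,-0.5,0,0,0,0,-1],[0,-1,0,0,0,0,-1]]'
python3 -m jog '[[0,-1,0,0,0,0,-1],[0,-1,0,0,0,0,-1],[0,-1,0,0,0,0,-1],[0,-1,0,0,0,0,-1],[0,-0.5,0,0,0,0,-1]]'
python3 go.py 0.45 -0.12 0.20 90 0
```

```text
t: 8.15
tool_pos: [0.4402, -0.0379, 0.1196]
tool_rot: [-1.923, -1.928, -0.514]
contact_force: [0.1, 0.2, 0.1]
opening: 0.0426
grip_force: 50.4
t: 8.78
tool_pos: [0.4402, -0.0385, 0.1895]
tool_rot: [-2.005, -2.008, -0.393]
contact_force: [0.4, 0.5, -0.3]
opening: 0.0422
grip_force: 50.3
t: 9.4
tool_pos: [0.4401, -0.0374, 0.1895]
tool_rot: [2.216, 2.226, -0.004]
contact_force: [-0.9, -0.6, -0.7]
opening: 0.0427
grip_force: 50.3
turn [ -0.04   0.   -17.95] shift [-2.75  0.32 -0.35] shift in goal frame [-0.33 -2.75 -0.35]
t 9.4 q [-0.25 -0.38  2.07 -0.    1.46 -0.26] pos [ 0.4401 -0.0374  0.1895] F [-0.9 -0.6 -0.7] open 0.0427 grip 50.34903645515442
```

```bash
python3 -m jog '[[0,0,0,-0.9,0,-0.3,-1],[0,0,0,-0.9,0,-0.3,-1],[0,0,0,-0.9,0,-0.3,-1],[0,0,-0.5,0,0,0,-1],[0,0,-1,0,0,0,-1]]' >/dev/null
python3 -m jog '[[0,0,-1,0,0,0,-1],[0,0,-1,0,0,0,-1],[0,0,-1,0,0,0,-1],[0,0,-1,0,0,0,-1],[0,0,-1,0,0,0,-1]]' >/dev/null
python3 -m jog '[[0,0,-1,0,0,0,-1],[0,0,-1,0,0,0,-1],[0,0,-1,0,0,0,-1],[0,0,-1,0,0,0,-1],[0,0,-1,0,0,0,-1]]' >/dev/null
python3 -m jog '[[0,0,-1,0,0,0,-1],[0,0,-1,0,0,0,-1],[0,0,-1,0,0,0,-1],[0,0,-1,0,0,0,-1],[0,0,-1,0,0,0,-1]]' >/dev/null
python3 -m jog '[[0,0,-1,0,0,0,-1],[0,0,-0.45,0,0,0,-1],[0,-0.5,0,0,0,0,-1],[0,-1,0,0,0,0,-1],[0,-1,0,0,0,0,-1]]' >/dev/null
python3 -m jog '[[0,-1,0,0,0,0,-1],[0,-1,0,0,0,0,-1],[0,-1,0,0,0,0,-1],[0,-1,0,0,0,0,-1],[0,-1,0,0,0,0,-1]]' >/dev/null
python3 -m jog '[[0,-1,0,0,0,0,-1],[0,-1,0,0,0,0,-1],[0,-1,0,0,0,0,-1],[0,-1,0,0,0,0,-1],[0,-0.5,0,0,0,0,-1]]'
python3 go.py 0.55 -0.139 0.20 90 -60
python3 - <<'E'
from h import *
for n in("scene","top"):
    d=cam(n); pickle.dump(d,open(n+"2.pkl","wb")); 
    if n=="scene": cv2.imwrite("pics/s2.png",cv2.resize(d["img"][100:300,140:390],(750,600),interpolation=2)[:,:,::-1])
E
```

```text
t: 13.78
tool_pos: [0.4626, -0.1321, 0.2248]
tool_rot: [-0.001, 2.106, 0.007]
contact_force: [-0.4, 0.0, -0.7]
opening: 0.0427
grip_force: 50.9
turn [ 0.06 -0.13 -0.03] shift [-0.78 -0.24  2.93] shift in goal frame [-0.74 -0.23  2.94]
t 13.775 q [-0.83 -1.01  2.58  0.9   0.96 -2.71] pos [ 0.4626 -0.1321  0.2248] F [-0.4  0.  -0.7] open 0.0427 grip 50.92735469341278
```

View pics/s2.png

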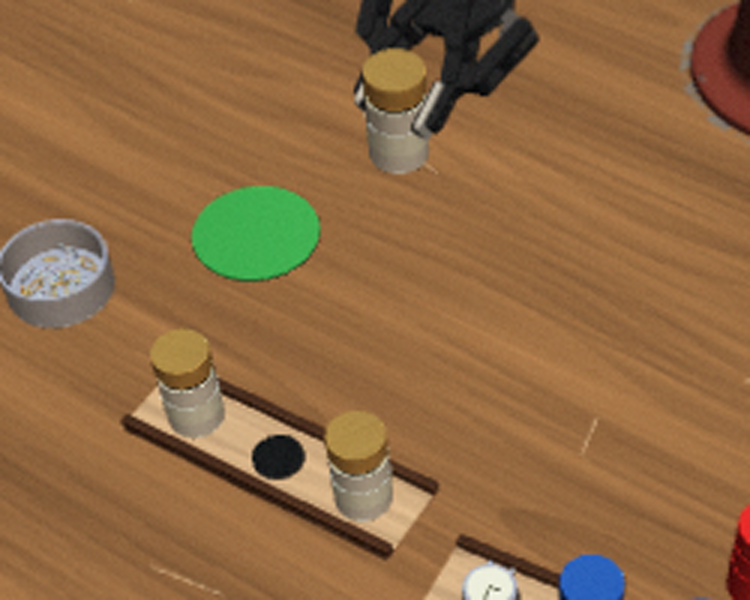

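The canister is now upright in the grip, and the brass lane with its free middle spot is clear.

```bash
python3 -m jog '[[0,0,0,-0.3,0,0.5,-1],[0,0,0,-0.5,0,0.86,-1],[0,0,0,-0.5,0,0.86,-1],[0,-0.1,0,-0.5,0,0.86,-1],[0,0,0,-0.5,0,0.86,-1]]' >/dev/null
python3 -m jog '[[0,0,0,0,0,0,-1]]'
python3 go.py 0.6315 -0.139 0.15 90 -60
```

```text
t: 14.62
tool_pos: [0.5998, -0.1296, 0.2223]
tool_rot: [-0.004, 2.102, 0.011]
contact_force: [0.1, -1.0, -1.8]
opening: 0.0425
grip_force: 50.9
turn [ 0.11 -0.08 -0.02] shift [ 1.54 -0.34  2.13] shift in goal frame [ 1.56 -0.31  2.12]
t 14.625 q [-0.55 -0.45  2.3   1.01  0.57 -2.8 ] pos [ 0.5998 -0.1296  0.2223] F [ 0.1 -1.  -1.8] open 0.0425 grip 50.883615016937256
```

```bash
python3 -m jog '[[0.11,-0.08,0,0.4,-0.1,0.55,-1],[0,0,0,0.4,-0.1,0.55,-1],[0,0,0,0.4,-0.1,0.55,-1],[0,0,0,0.35,0,0.48,-1],[0,0,0,0,0,0,-1]]'
python3 go.py 0.6315 -0.139 0.041 90 -60
python3 - <<'E'
from h import *
from station import status
from scipy.spatial.transform import Rotation as R
o=status.get_obs(); T=R.from_rotvec(o["tool_rot"]); P=o["tool_pos"]-T.apply([0,0,.012])
ax=T.apply([-np.cos(np.radians(30)),0,-.5]); print("axis",ax.round(3)); B=P-.041*ax; print("bottom",B.round(4))
an=np.linspace(0,2*np.pi,60); e=np.c_[.022*np.cos(an),.022*np.sin(an),0*an]
out=[]
for n in("scene","top"):
    d=cam(n); pickle.dump(d,open(n+"3.pkl","wb")); g=cv2.resize(d["img"],None,fx=4,fy=4,interpolation=2)
    for c,col in((B+.08*ax,(255,0,255)),(B+.061*ax,(0,255,255)),(B,(0,255,0))):
        cv2.polylines(g,[np.int32((px(d,c+e)+.5)*4).reshape(-1,1,2)],True,col,1)
    u=px(d,B+.04*ax)[0]*4; x,y=int(u[0]),int(u[1]); out.append(g[y-260:y+300,x-200:x+200])
cv2.imwrite("pics/s3.png",np.hstack(out)[:,:,::-1])
E
```

```text
t: 15.25
tool_pos: [0.6298, -0.1382, 0.1524]
tool_rot: [0.006, 2.099, -0.0]
contact_force: [-0.1, -0.5, -1.3]
opening: 0.0424
grip_force: 50.9
turn [-0.03 -0.06 -0.05] shift [ 3.18 -0.04  1.92] shift in goal frame [ 3.19 -0.03  1.9 ]
t 15.25 q [-0.52 -0.23  2.27  1.31  0.46 -3.13] pos [ 0.6298 -0.1382  0.1524] F [-0.1 -0.5 -1.3] open 0.0424 grip 50.89651823043823
axis [ 0.005 -0.002  1.   ]
bottom [ 0.6193 -0.138   0.1174]
```

View pics/s3.png

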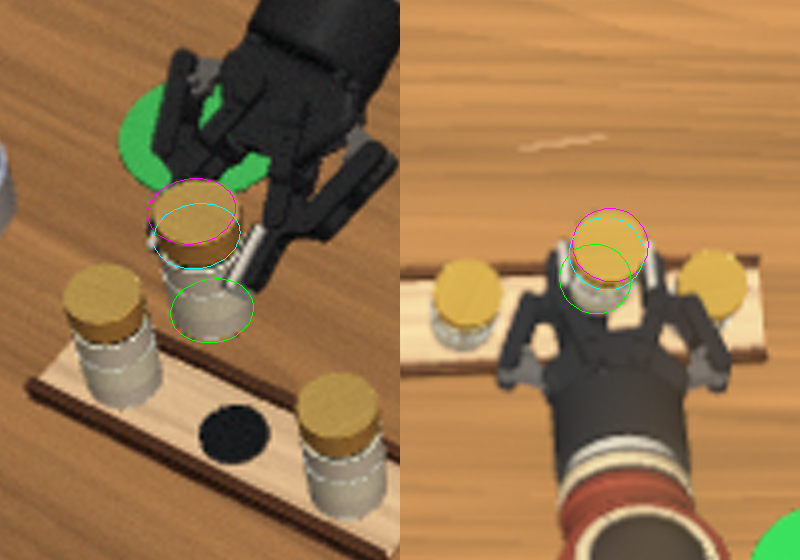

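The projection fits the canister: upright, about over the place. But joint 6 is at −3.13 and the wrist is near its limits, so I can't simply descend. I'll fit a small kinematic model to find an approach that stays in range.

```bash
cat > kin.py <<'E'
import numpy as np
from scipy.optimize import least_squares
from scipy.spatial.transform import Rotation as R
D=[([1.09294,.05332,1.6142,0,1.476,-.119],[.2192,.5847,.2301],[-.5605,-3.0906,.0029]),
([-.06,-.51,2.09,0,1.57,-1.28],[.4032,.0489,.2309],[-.561,-3.091,0]),
([-.58,-.25,2.0,.43,1.68,-.60],[.4389,-.0592,.2031],[-1.926,-1.926,-.514]),
([-.56,-.01,2.11,.44,1.37,-.73],[.4406,-.0514,.0343],[-1.922,-1.929,-.514]),
([-.25,-.38,2.07,0,1.46,-.26],[.4401,-.0374,.1895],[2.216,2.226,-.004]),
([-.83,-1.01,2.58,.9,.96,-2.71],[.4626,-.1321,.2248],[-.001,2.106,.007]),
([-.55,-.45,2.3,1.01,.57,-2.8],[.5998,-.1296,.2223],[-.004,2.102,.011]),
([-.52,-.23,2.27,1.31,.46,-3.13],[.6298,-.1382,.1524],[.006,2.099,0])]
def fk(q,p,s4,s6):
    a1,z0,a2,a3,d4,dt,off,bx,bz,w=p
    rz=lambda a:R.from_rotvec([0,0,a]); ry=lambda a:R.from_rotvec([0,a,0])
    A=rz(q[0]); B=A*ry(q[1]); C=A*ry(q[1]+q[2]); E=C*rz(s4*q[3])*ry(q[4])
    T=E*rz(s6*q[5]+w)
    return np.array([0,0,z0])+A.apply([a1,off,0])+B.apply([0,0,a2])+C.apply([a3,0,d4])+E.apply([bx,0,dt]),T
def res(p,s4,s6):
    o=[]
    for q,x,r in D:
        P,T=fk(q,p,s4,s6); o+=list((P-x)*10)+list((T.inv()*R.from_rotvec(r)).as_rotvec())
    return np.array(o)
best=None
for s4 in(1,-1):
  for s6 in(1,-1):
    for w in(0,np.pi/2,np.pi,-np.pi/2):
        s=least_squares(lambda p:res(p,s4,s6),[.0,.3,.4,0,.4,.2,.07,0,0,w])
        if best is None or s.cost<best[0]: best=(s.cost,s.x,s4,s6)
lo=np.array([-3.01,-1.01,.06,-1.02,.09,-3.14]);hi=np.array([3.01,2.22,2.58,4.17,2.62,3.14])
def goal(yaw,t):
    a=np.radians(yaw); yv=np.array([np.cos(a),np.sin(a),0]);zv=np.array([0,0,-1.])
    return R.from_matrix(np.c_[np.cross(yv,zv),yv,zv])*R.from_euler("y",t,degrees=True)
def ik(x,G,q0):
    f=lambda q:(lambda PT:np.r_[(PT[0]-x)*10,(PT[1].inv()*G).as_rotvec()])(fk(q,*best[1:]))
    s=least_squares(f,np.clip(q0,lo+.02,hi-.02),bounds=(lo,hi)); return s.x,np.sqrt(2*s.cost)
E
python3 - <<'E'
from kin import *
c,p,s4,s6=best; print(c,p.round(3),s4,s6); r=res(p,s4,s6).reshape(-1,6); print((np.abs(r).max(0)).round(3))
q0=np.array(D[-1][0])
for tilt in(-60,-50,-40,-30):
  for H in(-20,-10,0,10,20,30):
    k=np.radians(-tilt); off=.012*np.sin(k)
    x=np.array([.621+off*np.cos(np.radians(H)),-.139+off*np.sin(np.radians(H)),.047-.012*np.cos(k)])
    b=min((ik(x,goal(90+H,tilt),s) for s in(q0,[-.3,0,2.2,.2,.3,-1.8],[-.3,0,2.2,3.0,.5,1.3])),key=lambda b:b[1])
    print(tilt,H,b[0].round(2),b[1].round(3))
E
```

```text
0.0026669043094604654 [ 7.000e-03  2.340e-01  4.270e-01  9.200e-02  6.030e-01  2.800e-01
  7.400e-02 -0.000e+00 -2.960e-01  7.857e+00] 1 1
[0.023 0.03  0.027 0.008 0.008 0.005]
-60 -20 [-0.33  0.04  2.28  3.22  0.23  1.5 ] 0.0
-60 -10 [-0.43  0.03  2.29  2.33  0.31  2.22] 0.0
-60 0 [-0.52  0.05  2.27  1.9   0.47  2.49] 0.0
-60 10 [-0.6   0.09  2.23  1.66  0.65  2.57] 0.0
-60 20 [-0.66  0.15  2.16  1.49  0.82  2.58] 0.0
-60 30 [-0.7   0.21  2.09  1.36  0.98  2.57] 0.0
-50 -20 [-0.32 -0.    2.22 -0.34  0.09 -1.22] 0.032
-50 -10 [-0.41 -0.01  2.23  1.28  0.19 -3.01] 0.0
-50 0 [-0.49  0.01  2.22  1.31  0.38  3.09] 0.0
-50 10 [-0.56  0.05  2.18  1.27  0.57  2.97] 0.0
-50 20 [-0.61  0.1   2.13  1.2   0.74  2.88] 0.0
-50 30 [-0.65  0.16  2.06  1.13  0.89  2.8 ] 0.0
-40 -20 [-0.33  0.    2.15 -0.04  0.29 -1.52] 0.0
-40 -10 [-0.4  -0.    2.16  0.45  0.33 -2.17] 0.0
-40 0 [-0.46  0.01  2.14  0.72  0.44 -2.61] 0.0
-40 10 [-0.51  0.04  2.11  0.84  0.58 -2.88] 0.0
-40 20 [-0.55  0.08  2.07  0.87  0.72 -3.08] 0.0
-40 30 [-0.59  0.13  2.02  0.87  0.85  3.05] 0.0
-30 -20 [-0.33  0.04  2.06 -0.02  0.52 -1.55] 0.0
-30 -10 [-0.38  0.03  2.06  0.2   0.54 -1.92] 0.0
-30 0 [-0.42  0.04  2.05  0.38  0.6  -2.26] 0.0
-30 10 [-0.46  0.06  2.03  0.5   0.68 -2.54] 0.0
-30 20 [-0.5   0.09  2.    0.57  0.77 -2.78] 0.0
-30 30 [-0.52  0.13  1.96  0.6   0.87 -2.97] 0.0
```

The model fits within 3 mm. With the present 60° grasp the wrist cannot reach the place, but a final tilt of 40° with heading −10° sits comfortably inside the joint ranges. So I'll lay the canister back on the free bench and regrasp with a 50° tilt. First I check that whole chain.

```bash
python3 - <<'E'
from kin import *
q=np.array([-.25,-.38,2.07,0,1.46,-.26])
L=[("lay",(.44,-.04,.012),0,30),("lay hi",(.44,-.04,.1),0,30),("vert",(.44,-.04,.15),0,0),("50hi",(.44,-.055,.15),0,50),("50 grasp",(.44,-.036,.014),0,50),("50 lift",(.44,-.036,.15),0,50),("vert",(.46,-.06,.19),0,0),("yaw",(.5,-.1,.2),80,0),("pitch20",(.5,-.12,.2),80,-20),("pitch",(.5,-.13,.2),80,-40),("above",(.629,-.140,.15),80,-40),("place",(.629,-.140,.04),80,-40),("back",(.57,-.13,.11),80,-40)]
for n,x,y,t in L:
    q,e=ik(np.array(x),goal(y,t),q); print(n,q.round(2),round(e,4))
E
python3 go.py 0.52 -0.12 0.20 90 -60
```

```text
lay [-0.54  0.02  2.13  0.46  1.31 -0.74] 0.0
lay hi [-0.54 -0.14  2.1   0.44  1.48 -0.65] 0.0
vert [-0.26 -0.35  2.11 -0.    1.38 -0.26] 0.0
50hi [-0.69 -0.02  2.01  0.64  1.76 -0.78] 0.0
50 grasp [-0.66  0.21  2.05  0.65  1.52 -0.92] 0.0
50 lift [-0.66 -0.04  2.04  0.66  1.74 -0.76] 0.0
vert [-0.29 -0.32  2.02 -0.    1.44 -0.29] 0.0
yaw [-0.34 -0.21  1.91  0.    1.44 -1.74] 0.0
pitch20 [-0.43 -0.45  2.12  0.09  1.13 -1.85] 0.0
pitch [-0.52 -0.68  2.35  0.3   0.82 -2.05] 0.0
above [-0.4  -0.2   2.11  0.27  0.56 -1.97] 0.0
place [-0.4  -0.01  2.16  0.44  0.34 -2.16] 0.0
back [-0.43 -0.31  2.27  0.33  0.52 -2.06] 0.0
turn [-0.04 -0.02 -0.03] shift [ 0.54  0.61 -3.95] shift in goal frame [ 0.53  0.62 -3.95]
t 15.35 q [-0.52 -0.23  2.26  1.31  0.46 -3.13] pos [ 0.6307 -0.1387  0.1546] F [ 0.3  0.2 -1.1] open 0.0428 grip 50.89306712150574
```

```bash
python3 -m jog '[[0,0,0,0.07,0.07,-0.5,-1],[0,0,0,0.13,0.15,-0.96,-1],[0,0,0,0.13,0.15,-0.96,-1],[0,0,0,0.13,0.15,-0.96,-1],[0,0,0,0.07,0.07,-0.5,-1]]'
python3 -m jog '[[0,0.5,0,0,0,0,-1],[0,1,0,0,0,0,-1],[0,1,0,0,0,0,-1],[0,1,0,0,0,0,-1],[0,1,0,0,0,0,-1]]' >/dev/null
python3 -m jog '[[0,1,0,0,0,0,-1],[0,1,0,0,0,0,-1],[0,1,0,0,0,0,-1],[0,1,0,0,0,0,-1],[0,1,0,0,0,0,-1]]' >/dev/null
python3 -m jog '[[0,1,0,0,0,0,-1],[0,1,0,0,0,0,-1],[0,0.5,0,0,0,0,-1],[0,0,0,0,0,0,-1]]'
python3 go.py 0.44 -0.04 0.15 0 0
```

```text
t: 15.98
tool_pos: [0.5218, -0.1208, 0.2006]
tool_rot: [0.003, 2.094, -0.004]
contact_force: [0.0, 0.1, -0.8]
opening: 0.043
grip_force: 50.9
t: 17.73
tool_pos: [0.523, -0.121, 0.2]
tool_rot: [-0.007, -3.141, -0.0]
contact_force: [-1.0, 0.6, -1.1]
opening: 0.0422
grip_force: 51.0
turn [-0.000e+00 -1.000e-02  1.795e+01] shift [2.78 2.69 1.67] shift in goal frame [ 2.7  -2.77  1.67]
t 17.725 q [-0.37 -0.14  1.85  0.    1.43 -1.93] pos [ 0.523 -0.121  0.2  ] F [-1.   0.6 -1.1] open 0.0422 grip 50.95173954963684
```

```bash
python3 -m jog '[[0,0,0,0.92,0.9,0.2,-1],[0,0,0,0.92,0.9,0.2,-1],[0,0,0,0.92,0.9,0.2,-1],[0,0,1,0,0,0,-1],[0,0,1,0,0,0,-1]]' >/dev/null
python3 -m jog '[[0,0,1,0,0,0,-1],[0,0,1,0,0,0,-1],[0,0,1,0,0,0,-1],[0,0,1,0,0,0,-1],[0,0,1,0,0,0,-1]]' >/dev/null
python3 -m jog '[[0,0,1,0,0,0,-1],[0,0,1,0,0,0,-1],[0,0,1,0,0,0,-1],[0,0,1,0,0,0,-1],[0,0,1,0,0,0,-1]]' >/dev/null
python3 -m jog '[[0,0,1,0,0,0,-1],[0,0,1,0,0,0,-1],[0,0,1,0,0,0,-1],[0,0,1,0,0,0,-1],[0,0,1,0,0,0,-1]]' >/dev/null
python3 -m jog '[[0,0,0.95,0,0,0,-1],[0,1,0,0,0,0,-1],[0,1,0,0,0,0,-1],[0,1,0,0,0,0,-1],[0,1,0,0,0,0,-1]]' >/dev/null
python3 -m jog '[[0,1,0,0,0,0,-1],[0,1,0,0,0,0,-1],[0,0,0,0,0,0,-1]]'
python3 go.py 0.44 -0.04 0.035 0 30
```

```text
t: 21.22
tool_pos: [0.4396, -0.0403, 0.1809]
tool_rot: [-1.929, -1.923, -0.514]
contact_force: [-0.4, -0.5, -1.8]
opening: 0.0428
grip_force: 51.0
turn [-0.01 -0.   -0.04] shift [-2.42  0.02  4.22] shift in goal frame [-2.42  0.01  4.22]
t 21.225 q [-0.55 -0.25  2.04  0.44  1.63 -0.58] pos [ 0.4396 -0.0403  0.1809] F [-0.4 -0.5 -1.8] open 0.0428 grip 50.99309027194977
```

```bash
python3 -m jog '[[0,0,0,-0.4,0,0.7,-1],[0,0,0,-0.4,0,0.7,-1],[0,0,0,-0.4,0,0.7,-1],[0,0,0,-0.4,0,0.7,-1],[0,0,0,-0.4,0,0.7,-1]]' >/dev/null
python3 -m jog '[[0,0,0,-0.4,0,0.7,-1],[0,0,0,-0.15,0,0.26,-1],[0,0,0,-0.1,0,0.17,-1],[0,0,0,0,0,0,-1]]'
python3 go.py 0.44 -0.04 0.0125 0 30
```

```text
t: 22.35
tool_pos: [0.4402, -0.0387, 0.0218]
tool_rot: [-1.926, -1.926, -0.515]
contact_force: [-0.4, 0.0, -1.4]
opening: 0.0427
grip_force: 51.0
turn [-0.02 -0.01 -0.  ] shift [-0.19 -0.01  0.25] shift in goal frame [-0.19 -0.01  0.25]
t 22.35 q [-0.54 -0.    2.12  0.46  1.34 -0.72] pos [ 0.4402 -0.0387  0.0218] F [-0.4  0.  -1.4] open 0.0427 grip 50.989925265312195
```

```bash
python3 -m jog '[[0,0,0,-0.08,0,0.13,-1],[0,0,0,-0.05,0,0.09,-1],[0,0,0,0,0,0,-1]]'
python3 -m jog '[[0,0,0,0,0,0,0],[0,0,0,0,0,0,0.5],[0,0,0,0,0,0,0.7],[0,0,0,0,0,0,0.7]]'
python3 -m jog '[[0,1,0,0,0,-0.1,0.7],[0,1,0,0,0,0,0.7],[0,1,0,0,0,0,0.7],[0,1,0,0,0,0,0.7],[0,0,0,0,0,0,0.7]]'
python3 go.py 0.44 -0.037 0.0143 0 50
python3 - <<'E'
from h import *
d=cam("top"); s=cam("scene"); g=np.hstack([cv2.resize(d["img"][240:310,300:400],(400,280)),cv2.resize(s["img"][160:230,270:370],(400,280))])
cv2.imwrite("pics/r.png",g[:,:,::-1])
E
```

```text
t: 22.72
tool_pos: [0.4397, -0.0387, 0.0135]
tool_rot: [-1.926, -1.925, -0.515]
contact_force: [-0.5, -0.3, -0.6]
opening: 0.0425
grip_force: 51.0
t: 23.22
tool_pos: [0.44, -0.0387, 0.0138]
tool_rot: [-1.926, -1.925, -0.515]
contact_force: [-0.1, 0.2, 0.1]
opening: 0.0723
grip_force: 0.0
t: 23.85
tool_pos: [0.4395, -0.0406, 0.0154]
tool_rot: [-1.703, -1.697, -0.791]
contact_force: [0.9, 0.5, 0.5]
opening: 0.0725
grip_force: 0.0
turn [-0.02 -0.02 -0.04] shift [0.05 0.02 0.11] shift in goal frame [0.05 0.02 0.11]
t 23.85 q [-0.67  0.22  2.04  0.64  1.54 -0.91] pos [ 0.4395 -0.0406  0.0154] F [0.9 0.5 0.5] open 0.0725 grip 0.0
```

View pics/r.png

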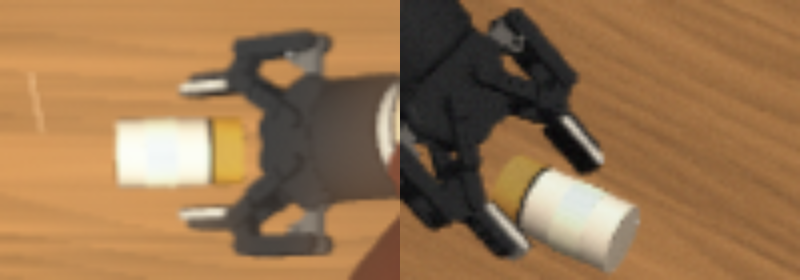

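The canister lies where it was, between the open fingers. I grip again at 50°.

```bash
python3 -m jog '[[0,0,0,0.05,0.02,0.11,0.7],[0,0,0,0,0,0,-1],[0,0,0,0,0,0,-1],[0,0,0,0,0,0,-1],[0,0,0,0,0,0,-1]]' 50
python3 -m jog '[[0,0,0,0,0,0,-1],[0,0,0,0,0,0,-1],[0,0,0,0.25,0,-0.2,-1],[0,0,0,0.5,0,-0.45,-1],[0,0,0,0.6,0,-0.5,-1]]' 50
python3 -m jog '[[0,0,0,0.6,0,-0.5,-1],[0,0,0,0.6,0,-0.5,-1],[0,0,0,0.6,0,-0.5,-1],[0,0,0,0.6,0,-0.5,-1],[0,0,0,0.6,0,-0.5,-1]]'
python3 go.py 0.46 -0.06 0.20 0 0
```

```text
t: 24.58
tool_pos: [0.4407, -0.0365, 0.0158]
tool_rot: [-1.701, -1.7, -0.793]
contact_force: [-1.4, 1.7, 4.5]
opening: 0.0423
grip_force: 50.5
t: 25.2
tool_pos: [0.4401, -0.0372, 0.0685]
tool_rot: [-1.703, -1.699, -0.791]
contact_force: [0.2, -0.8, -1.7]
opening: 0.0427
grip_force: 50.3
t: 25.82
tool_pos: [0.4407, -0.0369, 0.1867]
tool_rot: [-1.702, -1.7, -0.792]
contact_force: [-0.5, -0.1, -1.0]
opening: 0.0427
grip_force: 50.3
turn [-3.000e-02 -1.001e+01 -1.000e-02] shift [-0.15  0.64 -0.88] shift in goal frame [-0.77  0.64 -0.44]
t 25.825 q [-0.66 -0.09  2.01  0.67  1.8  -0.7 ] pos [ 0.4407 -0.0369  0.1867] F [-0.5 -0.1 -1. ] open 0.0427 grip 50.34621477127075
```

```bash
python3 -m jog '[[0,-0.5,0,0,0,0,-1],[0,-1,0,0,0,0,-1],[0,-1,0,0,0,0,-1],[0,-1,0,0,0,0,-1],[0,-1,0,0,0,0,-1]]' >/dev/null
python3 -m jog '[[0,-1,0,0,0,0,-1],[0,-1,0,0,0,0,-1],[0,-1,0,0,0,0,-1],[0,-1,0,0,0,0,-1],[0,-1,0,0,0,0,-1]]' >/dev/null
python3 -m jog '[[0,-0.5,0,0,0,0,-1],[0,0,0,-0.93,0.67,-0.15,-1],[0,0,0,-0.93,0.67,-0.15,-1],[0,0,0,-0.93,0.67,-0.15,-1],[0,0,-0.5,0,0,0,-1]]' >/dev/null
python3 -m jog '[[0,0,-1,0,0,0,-1],[0,0,-1,0,0,0,-1],[0,0,-1,0,0,0,-1],[0,0,-1,0,0,0,-1],[0,0,-1,0,0,0,-1]]' >/dev/null
python3 -m jog '[[0,0,-1,0,0,0,-1],[0,0,-1,0,0,0,-1],[0,0,-1,0,0,0,-1],[0,0,-1,0,0,0,-1],[0,0,-1,0,0,0,-1]]' >/dev/null
python3 -m jog '[[0,0,-1,0,0,0,-1],[0,0,-1,0,0,0,-1],[0,0,-1,0,0,0,-1],[0,0,-1,0,0,0,-1],[0,0,-1,0,0,0,-1]]' >/dev/null
python3 -m jog '[[0,0,-0.5,0,0,0,-1],[0,-0.5,0,0,0,0,-1],[0,-1,0,0,0,0,-1],[0,-1,0,0,0,0,-1],[0,-1,0,0,0,0,-1]]' >/dev/null
python3 -m jog '[[0,-1,0,0,0,0,-1],[0,-1,0,0,0,0,-1],[0,-1,0,0,0,0,-1],[0,-1,0,0,0,0,-1],[0,-0.5,0,0,0,0,-1]]'
python3 go.py 0.629 -0.140 0.15 80 -40
```

```text
t: 30.82
tool_pos: [0.5002, -0.12, 0.1973]
tool_rot: [0.213, 2.438, -0.076]
contact_force: [-0.0, 0.7, -0.3]
opening: 0.0427
grip_force: 50.6
turn [ 0.01 -0.03 -0.  ] shift [-2.33  0.09  3.99] shift in goal frame [-2.31  0.09  4.  ]
t 30.825 q [-0.49 -0.68  2.36  0.28  0.82 -2.01] pos [ 0.5002 -0.12    0.1973] F [-0.   0.7 -0.3] open 0.0427 grip 50.592137575149536
```

```bash
python3 -m jog '[[0,0,0,-0.3,0,0.5,-1],[0,0,0,-0.58,0.02,0.98,-1],[0,0,0,-0.58,0.03,0.98,-1],[0,0,0,-0.58,0.03,0.98,-1],[0,-0.03,0,-0.3,0,0.53,-1]]' >/dev/null
python3 -m jog '[[0,0,0,0,0,0,-1]]'
cat > chk.py <<'E'
from h import *
from station import status
import sys
from scipy.spatial.transform import Rotation as R
o=status.get_obs(); T=R.from_rotvec(o["tool_rot"]); P=o["tool_pos"]-T.apply([.0014,0,.0113])
ax=T.apply([-.643,0,-.766]); print("axis",ax.round(3)); B=P-.041*ax; print("bottom",B.round(4),"want .621 -.139; q",o["q"].round(2))
an=np.linspace(0,2*np.pi,60); e=np.c_[.022*np.cos(an),.022*np.sin(an),0*an]
out=[]
for n in("scene","top"):
    d=cam(n); g=cv2.resize(d["img"],None,fx=4,fy=4,interpolation=2)
    for c,col in((B+.08*ax,(255,0,255)),(B,(0,255,0)),(np.array([.621,-.139,.006]),(255,255,0))):
        cv2.polylines(g,[np.int32((px(d,c+e)+.5)*4).reshape(-1,1,2)],True,col,1)
    u=px(d,B+.04*ax)[0]*4; x,y=int(u[0]),int(u[1]); out.append(g[y-260:y+300,x-200:x+200])
cv2.imwrite(sys.argv[1],np.hstack(out)[:,:,::-1])
E
python3 chk.py pics/s4.png; python3 go.py 0.629 -0.140 0.05 80 -40
```

```text
t: 31.58
tool_pos: [0.63, -0.1404, 0.151]
tool_rot: [0.213, 2.438, -0.075]
contact_force: [-0.5, -0.3, -0.8]
opening: 0.0428
grip_force: 50.6
axis [ 0.002 -0.002  1.   ]
bottom [ 0.6239 -0.1393  0.1196] want .621 -.139; q [-0.4  -0.2   2.1   0.27  0.57 -1.97]
turn [ 0.01 -0.01 -0.  ] shift [2.2  0.01 2.59] shift in goal frame [2.2  0.01 2.59]
t 31.675 q [-0.4  -0.2   2.1   0.27  0.57 -1.97] pos [ 0.6295 -0.1405  0.152 ] F [ 0.4 -1.1 -0.9] open 0.0428 grip 50.60666799545288
```

View pics/s4.png

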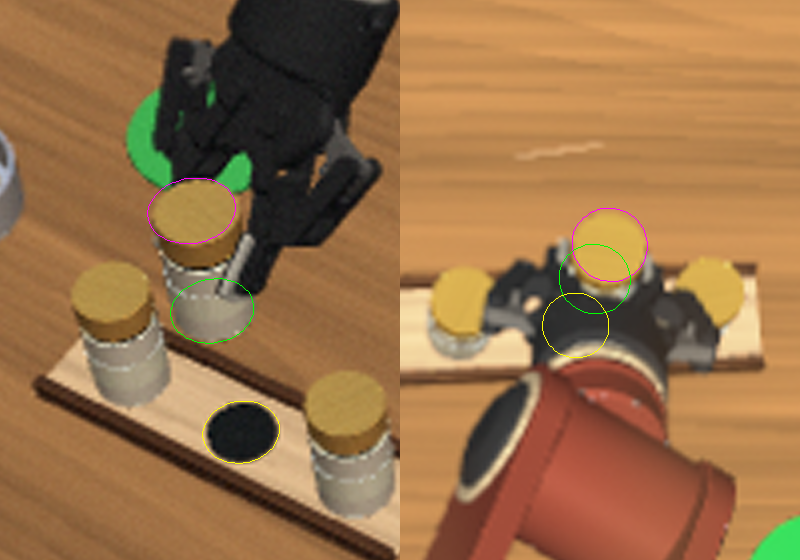

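The projected outlines fit the canister: its axis is vertical, and it stands about 2.5 mm too far out in x. The marked ring sits exactly on the dark spot. Now I descend.

```bash
python3 -m jog '[[0,0,0,0.45,0,0.51,-1],[0,0,0,0.45,0,0.51,-1],[0,0,0,0.45,0,0.51,-1],[0,0,0,0.45,0,0.51,-1],[0,0,0,0.45,0,0.51,-1]]'
python3 -m jog '[[0,0,0,0,0,0,-1]]'
python3 chk.py pics/s5.png; python3 go.py 0.627 -0.140 0.0395 80 -40
```

```text
t: 32.3
tool_pos: [0.6271, -0.1403, 0.0509]
tool_rot: [0.213, 2.434, -0.077]
contact_force: [-0.2, 0.6, -1.0]
opening: 0.0424
grip_force: 50.6
t: 32.42
tool_pos: [0.6256, -0.1396, 0.0487]
tool_rot: [0.214, 2.439, -0.075]
contact_force: [0.1, -0.4, -1.7]
opening: 0.0423
grip_force: 50.6
axis [ 0.003 -0.002  1.   ]
bottom [ 0.6194 -0.1385  0.0173] want .621 -.139; q [-0.4  -0.03  2.15  0.41  0.37 -2.13]
turn [ 0.    0.02 -0.  ] shift [0.28 0.01 0.29] shift in goal frame [0.28 0.01 0.29]
t 32.525 q [-0.4  -0.03  2.15  0.41  0.37 -2.13] pos [ 0.6276 -0.1405  0.0516] F [-0.2 -0.3 -2. ] open 0.0427 grip 50.61490595340729
```

View pics/s5.png

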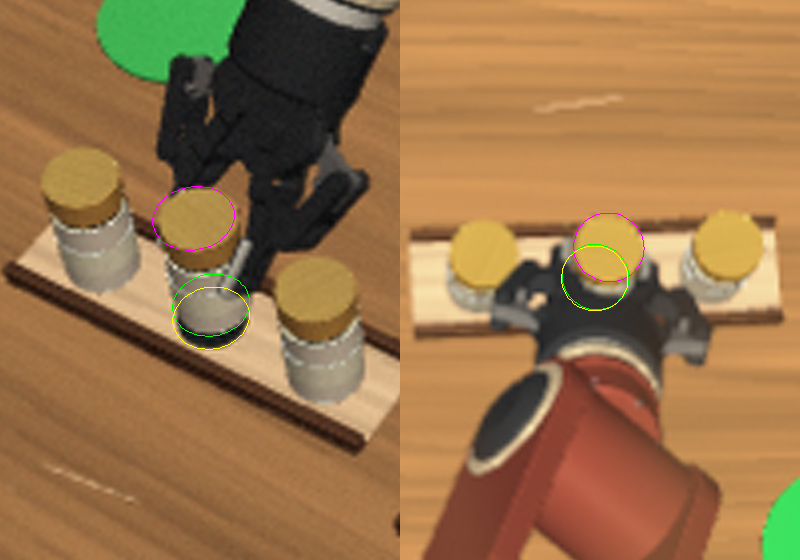

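The canister is in line with the spot, its bottom about 10 mm above the floor. I lower it gently until it touches.

```bash
python3 -m jog '[[0,0,0,0.054,0,0.063,-1],[0,0,0,0.054,0,0.063,-1],[0,0,0,0.04,0,0.05,-1],[0,0,0,0,0,0,-1]]'
python3 -m jog '[[0,0,0,0.03,0,0.038,-1],[0,0,0,0,0,0,-1]]'
python3 -m jog '[[0,0,0,0.02,0,0.025,-1],[0,0,0,0,0,0,-1]]'
```

```text
t: 33.02
tool_pos: [0.6272, -0.1402, 0.0433]
tool_rot: [0.213, 2.436, -0.076]
contact_force: [0.2, 1.5, -1.2]
opening: 0.0427
grip_force: 50.6
t: 33.28
tool_pos: [0.6274, -0.1402, 0.042]
tool_rot: [0.213, 2.436, -0.076]
contact_force: [0.3, -0.6, -1.9]
opening: 0.0426
grip_force: 50.6
t: 33.52
tool_pos: [0.6274, -0.1402, 0.0411]
tool_rot: [0.213, 2.436, -0.076]
contact_force: [-0.1, 0.6, -0.8]
opening: 0.0425
grip_force: 50.6
```

```bash
for i in 1; do python3 -m jog '[[0,0,0,0.02,0,0.025,-1],[0,0,0,0,0,0,-1]]'; done
python3 -m jog '[[0,0,0,0.02,0,0.025,-1],[0,0,0,0,0,0,-1]]'
python3 -m jog '[[0,0,0,0.02,0,0.025,-1],[0,0,0,0,0,0,-1]]' | grep -E "pos|contact"
```

```text
t: 33.78
tool_pos: [0.6277, -0.1404, 0.0406]
tool_rot: [0.213, 2.435, -0.077]
contact_force: [-0.4, 0.2, 1.0]
opening: 0.0424
grip_force: 50.9
t: 34.02
tool_pos: [0.6283, -0.1406, 0.0405]
tool_rot: [0.213, 2.433, -0.077]
contact_force: [-2.0, 1.2, 5.3]
opening: 0.0425
grip_force: 50.9
tool_pos: [0.629, -0.1408, 0.0405]
contact_force: [-3.0, 1.3, 7.1]
```

```bash
python3 -m jog '[[0,0,0,0,0,0,0.1],[0,0,0,0,0,0,0.2],[0,0,0,0,0,0,0.36],[0,0,0,0,0,0,0.36],[0,0,0,0,0,-0.1,0.36]]'
python3 -m jog '[[0,0,0,0,0,-0.4,0.36],[0,0,0,0,0,-0.8,0.36],[0,0,0,0,0,-0.9,0.36],[0,0,0,0,0,-0.9,0.36],[0,0,0,0,0,-0.9,0.36]]'
python3 -m jog '[[0,0,0,-0.5,0,-0.6,0.36],[0,0,0,-0.5,0,-0.6,0.36],[0,0,0,-0.5,0,-0.6,0.36],[0,0,0,0,0,0,0.36]]'
python3 - <<'E'
from h import *
an=np.linspace(0,2*np.pi,60); out=[]
for n in("scene","top"):
    d=cam(n); g=cv2.resize(d["img"],None,fx=3,fy=3,interpolation=2)
    for c,col in(((.621,-.139,.086),(255,0,255)),((.621,-.139,.006),(0,255,0))):
        e=np.array(c)+np.c_[.022*np.cos(an),.022*np.sin(an),0*an]
        cv2.polylines(g,[np.int32((px(d,e)+.5)*3).reshape(-1,1,2)],True,col,1)
    u=px(d,(.621,-.139,.04))[0]*3; x,y=int(u[0]),int(u[1]); out.append(g[y-250:y+250,x-200:x+200])
cv2.imwrite("pics/end.png",np.hstack(out)[:,:,::-1])
E
```

```text
t: 34.9
tool_pos: [0.6253, -0.1398, 0.0402]
tool_rot: [0.213, 2.436, -0.076]
contact_force: [-0.6, -0.3, -0.4]
opening: 0.0585
grip_force: 0.0
t: 35.52
tool_pos: [0.5508, -0.1268, 0.1308]
tool_rot: [0.213, 2.436, -0.077]
contact_force: [0.2, 0.8, 0.0]
opening: 0.0585
grip_force: 0.0
t: 36.02
tool_pos: [0.5523, -0.1275, 0.2036]
tool_rot: [0.212, 2.431, -0.079]
contact_force: [0.4, 0.9, -0.0]
opening: 0.0578
grip_force: 0.0
```

View pics/end.png

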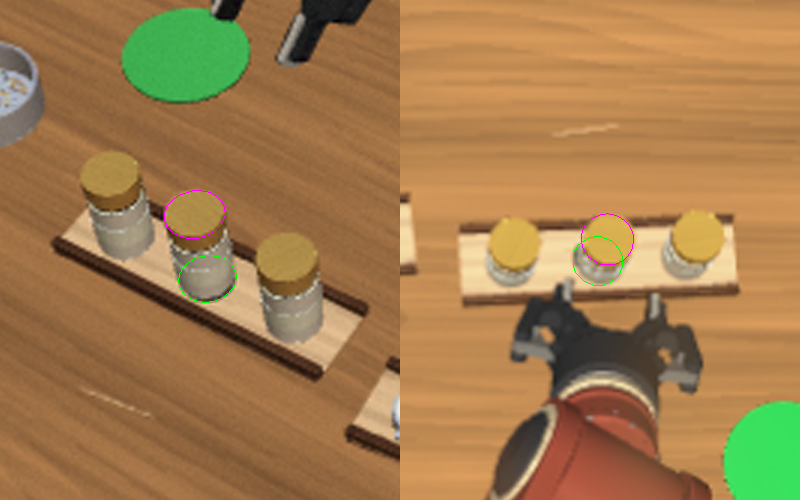

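The canister stands upright, lid up, on the middle spot, and both neighbours are still standing. The gripper is clear, so I hand in.

```bash
python3 -c "
from station import finish_job
print(finish_job())"
```

```text
the job is handed in; nothing more can be done
None
```

The fallen canister now stands upright, lid up, on the free middle place of the brass-lid lane; the watch case was in the blue-lid lane, so I left it alone, and the job is handed in (no verdict was returned).

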